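# Stand the bedside photo frames on the clamping ledge

## Task

Turn the ledge's cam lever to let its lip out, clear the cream jar out of the trough and stand it in the small square tray, and lean every photo frame that lies on the bedside table upright (a short end down, either face out) in the trough between lip and back wall, side by side, each leaning back on the wall and let go. Then give the cam lever its quarter turn back so that the lip is drawn fully in against the feet and all frames stand steep and secure; do not shove or knock over the other things on the table.

Things in the scene. Friction and masses are not known exactly. Their poses are not given: they have to be found in the camera images.
- ledge: wooden picture ledge fixed on the bedside table. Origin on the table surface; +x points from its open front to its back wall, +y along its length, z up. Base plate 12 mm thick, x -45 to +70 mm, y -305 to +225 mm. A sliding lip in front and the wall behind bound a trough from y -210 to +210 mm, floor at z = 12 mm. Only lip and lever move.
- wall_top (a point): middle of the front top edge of the ledge's upright back wall, at ledge x +50, y 0, z 97 mm (85 mm above the trough floor). The wall is a clear acrylic pane with a wooden top rail, 430 mm long (along the ledge's y) and 10 mm thick.
- lip_in (a point): middle of the lip's inner face at trough floor level. The lip is a wooden bar 10 mm thick, 420 mm long, 18 mm high above the trough floor. Its inner face is 72 mm in front of the wall when released and 36 mm when drawn tight: it slides straight towards the wall and pushes the frames' feet along.
- cam (a joint): angle of the cam lever about the vertical, rad: 0 = released (lip out), 1.571 = drawn tight, with stops at both; grows clockwise seen from above. The lip follows in proportion, 36 mm for the quarter turn. Stays where it is left (friction about 0.06 N m).
- cam_grip (a point): grip point on the axis of the cam lever, on a round steel post (42 mm across) at ledge x +30, y -265 mm; this point is 83 mm above the table. The lever is an upright black wing bar 50 mm long, 11 mm thick; its top is 18 mm above this point and the post's top is 18 mm below it. At 0 the bar lies along the ledge's x, at 1.571 along its y.
- frame_a: small double-sided photo frame, 104 x 52 x 12 mm, 0.11 kg, a plain rectangular slab with a picture on both faces, both ends alike. Origin at its centre; x along the long side, y along the width, z through the thickness. Starts lying flat on the table; may be absent.
- frame_b: small double-sided photo frame, 110 x 54 x 12 mm, 0.11 kg, a plain rectangular slab with a picture on both faces, both ends alike. Origin at its centre; x along the long side, y along the width, z through the thickness. Starts lying flat on the table; may be absent.
- frame_c: small double-sided photo frame, 116 x 54 x 12 mm, 0.11 kg, a plain rectangular slab with a picture on both faces, both ends alike. Origin at its centre; x along the long side, y along the width, z through the thickness. Starts lying flat on the table; may be absent.
- frame_d: small double-sided photo frame, 120 x 52 x 12 mm, 0.11 kg, a plain rectangular slab with a picture on both faces, both ends alike. Origin at its centre; x along the long side, y along the width, z through the thickness. Starts lying flat on the table; may be absent.
- frame_e: small double-sided photo frame, 108 x 50 x 12 mm, 0.11 kg, a plain rectangular slab with a picture on both faces, both ends alike. Origin at its centre; x along the long side, y along the width, z through the thickness. Starts lying flat on the table; may be absent.
- cream_jar: small white cream jar with a black cap, 32 mm across, 31 mm tall, 0.08 kg; origin under its centre. Starts standing in the ledge's trough between lip and wall.
- tray: small square dark wooden tray, loose on the table beside the ledge, 0.35 kg, 110 x 110 mm outside, walls 6 mm thick and 30 mm high, inner floor 6 mm above the table; origin under its centre.
- tumbler: clear glass drinking tumbler, 70 mm across, 115 mm tall; origin under its centre; bystander
- pill_bottle: small amber pill jar with white cap, 42 mm across, 75 mm tall; origin under its centre; bystander
- syrup_bottle: amber medicine bottle with orange cap, 54 mm across, 125 mm tall; origin under its centre; bystander
- pill_box: flat white weekly pill box, 40 x 120 x 22 mm; origin under its centre; bystander
- glasses_case: grey glasses case lying flat, 55 x 150 x 30 mm; origin under its centre; bystander

How it is judged:
On the way, in this order (a step that is already met when the one before it is completed fails the run):
1. the cam lever is turned back and the lip released (value of joint cam below 0.2 rad), for 0.2 s.
2. every frame leans on the back wall in the trough, let go, with the lip still released (x of frame_a in the frame of ledge between -0.022 and 0.05 m and y of frame_a in the frame of ledge between -0.21 and 0.21 m and z of frame_a in the frame of ledge between 0.045 and 0.085 m and (angle between frame_a's own x axis and vertical between 0.09 and 0.8 rad or angle between frame_a's own x axis and vertical between 2.3416 and 3.0516 rad) and linear speed of each of frame_a, frame_b, frame_c, frame_d, frame_e below 0.03 m/s and x of frame_b in the frame of ledge between -0.022 and 0.05 m and y of frame_b in the frame of ledge between -0.21 and 0.21 m and z of frame_b in the frame of ledge between 0.045 and 0.085 m and (angle between frame_b's own x axis and vertical between 0.09 and 0.8 rad or angle between frame_b's own x axis and vertical between 2.3416 and 3.0516 rad) and x of frame_c in the frame of ledge between -0.022 and 0.05 m and y of frame_c in the frame of ledge between -0.21 and 0.21 m and z of frame_c in the frame of ledge between 0.045 and 0.085 m and (angle between frame_c's own x axis and vertical between 0.09 and 0.8 rad or angle between frame_c's own x axis and vertical between 2.3416 and 3.0516 rad) and x of frame_d in the frame of ledge between -0.022 and 0.05 m and y of frame_d in the frame of ledge between -0.21 and 0.21 m and z of frame_d in the frame of ledge between 0.045 and 0.085 m and (angle between frame_d's own x axis and vertical between 0.09 and 0.8 rad or angle between frame_d's own x axis and vertical between 2.3416 and 3.0516 rad) and x of frame_e in the frame of ledge between -0.022 and 0.05 m and y of frame_e in the frame of ledge between -0.21 and 0.21 m and z of frame_e in the frame of ledge between 0.045 and 0.085 m and (angle between frame_e's own x axis and vertical between 0.09 and 0.8 rad or angle between frame_e's own x axis and vertical between 2.3416 and 3.0516 rad) and contact force between the fingers and frame_a below 0.2 N and contact force between the fingers and frame_b below 0.2 N and contact force between the fingers and frame_c below 0.2 N and contact force between the fingers and frame_d below 0.2 N and contact force between the fingers and frame_e below 0.2 N and value of joint cam below 0.35 rad), for 0.3 s.
3. the cam lever is turned home and the lip drawn in (value of joint cam above 1.4 rad), for 0.2 s.
At the end, for the whole second after the job is handed in: The cream jar stands upright inside the tray. Every frame present stands in the trough between lip and wall (centre 45 to 85 mm above the table, within the wall's length), its long side 5 to 24 degrees off vertical and at rest, and the cam lever is within 0.17 rad of its tight stop (horizontal distance between cream_jar and tray below 0.05 m and height (world z) of cream_jar below 0.016 m and angle between cream_jar's own z axis and vertical below 0.15 rad and linear speed of each of cream_jar, frame_a, frame_b, frame_c, frame_d, frame_e below 0.03 m/s and x of frame_a in the frame of ledge between -0.022 and 0.05 m and y of frame_a in the frame of ledge between -0.21 and 0.21 m and z of frame_a in the frame of ledge between 0.045 and 0.085 m and (angle between frame_a's own x axis and vertical between 0.09 and 0.42 rad or angle between frame_a's own x axis and vertical between 2.7216 and 3.0516 rad) and x of frame_b in the frame of ledge between -0.022 and 0.05 m and y of frame_b in the frame of ledge between -0.21 and 0.21 m and z of frame_b in the frame of ledge between 0.045 and 0.085 m and (angle between frame_b's own x axis and vertical between 0.09 and 0.42 rad or angle between frame_b's own x axis and vertical between 2.7216 and 3.0516 rad) and x of frame_c in the frame of ledge between -0.022 and 0.05 m and y of frame_c in the frame of ledge between -0.21 and 0.21 m and z of frame_c in the frame of ledge between 0.045 and 0.085 m and (angle between frame_c's own x axis and vertical between 0.09 and 0.42 rad or angle between frame_c's own x axis and vertical between 2.7216 and 3.0516 rad) and x of frame_d in the frame of ledge between -0.022 and 0.05 m and y of frame_d in the frame of ledge between -0.21 and 0.21 m and z of frame_d in the frame of ledge between 0.045 and 0.085 m and (angle between frame_d's own x axis and vertical between 0.09 and 0.42 rad or angle between frame_d's own x axis and vertical between 2.7216 and 3.0516 rad) and x of frame_e in the frame of ledge between -0.022 and 0.05 m and y of frame_e in the frame of ledge between -0.21 and 0.21 m and z of frame_e in the frame of ledge between 0.045 and 0.085 m and (angle between frame_e's own x axis and vertical between 0.09 and 0.42 rad or angle between frame_e's own x axis and vertical between 2.7216 and 3.0516 rad) and value of joint cam above 1.4 rad); the robot touches nothing.
It fails at once if a bystander is shoved more than 6 cm or knocked over (distance of any of tumbler, pill_bottle, syrup_bottle, pill_box, glasses_case from where it was at the start of the episode above 0.06 m or angle between any of tumbler, pill_bottle, syrup_bottle, pill_box, glasses_case's own z axis and vertical above 0.6 rad).
Of frame_a, frame_b, frame_c, frame_d, frame_e only 3 to 5 are there at a start; the rules pass over those that are not, and their reading is None.
At some moment in a run one of tray may be knocked a few centimetres aside while the robot is not near it.
It also fails if it takes over 210 s, if anything falls off the work surface, if the arm or the gripper's body presses on something with over 40 N, if the wrist force passes 120 N, or if a joint passes its speed limit or range.

## Robot

A 6-joint arm with a two-finger parallel gripper is mounted at the origin on the work surface. World frame = base frame: x ahead of the robot, y to its left, z up, the work surface at z = 0. Lengths are in m, angles in rad, forces in N, time in s.
With the tool pointing down it reaches from about 0.2 to 0.875 m from the base axis. Payload 3.4 kg.
Tool frame: the origin (TCP) lies between the finger pads; the fingertips stand 25 mm ahead of it and the grasp point (between the pads) lies 6 mm ahead of it (r.nose_length is the z of the fingertips in the tool frame, in m); z points along the fingers, x is the direction in which the jaws open and shut, and the axes are right-handed (so a half turn about z gives the same grasp; the last joint's range is limited). The gripper opens to 94 mm and grips with 3 to 60 N. Pads are 16 mm wide; open, the fingers measure 119 mm over their backs; the gripper's body (75 mm by 177 mm) begins 78 mm behind the grasp point.
Start: joints at [1.032, 0.276, 1.505, -0, 1.361, -0.121], TCP at [0.233, 0.526, 0.23] pointing down, gripper open.
Joint ranges: [-2.89, 2.89], [-0.75, 2.08], [0.22, 2.7], [-1.18, 4.32], [0.11, 2.71], [-2.7, 2.7]. Speed limits (rad/s): [2.57, 2.57, 3.14, 3.14, 3.14, 3.14].

## Interface

Orientations are given as a unit quaternion [w, x, y, z].
In Python, from plant import r, gripper_to, inverse_kinematics, vision, models, telemetry gives the robot as it stands. Calls block until the motion is done:
- r.move_to(position, orientation): joint-space move of the TCP to a pose.
- r.move_l(position, rot=None, vel=0.15, guard=None): straight line of the TCP; rot=None keeps the orientation; vel is the mean speed in m/s. With guard (N) it stops when the force on the tool has changed by that much, and returns True; else False.
- r.movej(angles): joint-space move.
- gripper_to(opening, f_grip=None): finger opening in m; f_grip is the grip in N (None keeps the last); returns when the fingers have stopped.
- r.hold(seconds).
- inverse_kinematics(position, orientation): joint angles nearest the present ones, or None.
- vision.snapshot(name): name is "scene" or "side" or "wrist"; returns the picture (480x640x3 uint8, red, green, blue); there is no depth.
- vision.get_calibration(name): a dict with "fx", "fy", "cx", "cy" (pixels), "position" and "orientation" of the camera in the world. Camera axes: x right, y down, z forward; pixel columns grow to the right and rows downward; lengths in m; the calibration is good to about 2 mm. A picture is of the moment at which its call begins: read the wrist's pose just before it. get_calibration takes no time and is no camera call; for the wrist camera it gives the pose at the moment of the call.
A pose or a line that the arm cannot do raises r.PlanningError and nothing moves.
- r.sign_off(): hands the job in, once; it reports no verdict.
Trained networks look in the newest picture that a camera, given by its name, has taken for a name from the list of things; names that differ only in an ending like _2 or _b are one class to them, and where a whole thing is asked for, a point or a joint stands for the part that bears it (a point fixed in the world has none). Each returns a list of dicts, best first, with "score" (0 to 1); they miss things now and then, are a little off and sometimes report something else, mostly with a low value. They report only what shows in the picture. A call takes as long as a camera call.
- models.boxes_of(thing, camera): "at" ([x, y, z] in m, in world coordinates, good to about 4 mm: the middle of the surface that is visible of it).
- models.regions_of(thing, camera): "pixels" (480x640 bool, what is visible of it).
- models.mark_of(thing, camera): "at" ([x, y, z] in m, in world coordinates, good to about 4 mm: a listed point, or the origin of a listed thing).
Readings, each from a call of its own:
- telemetry.current_t(): time.
- telemetry.current_joints(): joint angles.
- telemetry.current_dq(): joint speeds.
- telemetry.current_joint_efforts(): joint torques, N m.
- telemetry.current_ee_pos(): TCP position.
- telemetry.current_tool_rot(): TCP orientation.
- telemetry.current_wrist_force(): force on the tool from outside, world axes, zero at the start.
- telemetry.current_torque(): the same for the moment, N m.
- telemetry.current_opening(): finger opening in m.
Only numpy, scipy, OpenCV 4.12 (cv2) and the standard library are available. Lean on these libraries where they do the work, as an engineer would, in place of code of your own. Each camera call takes 0.05 s, during which the arm holds its last target. There are 200 camera calls.

## Working session

There is one attempt and no reset: what is moved stays moved. The work goes in short steps, each a Python script; the robot and the scene stay as the last script left them, time stands still between calls to the robot, and variables do not carry over. Pictures are saved under pics/ and viewed, about 12 in all and at most 16, crops included, and the job is handed in when it is done.

```bash
ls; mkdir -p pics; python3 - <<'E'
from plant import r, vision, models, telemetry
import cv2, numpy as np
for c in ["scene","side"]:
    im=vision.snapshot(c); cv2.imwrite(f"pics/{c}0.png",im[:,:,::-1])
    k=vision.get_calibration(c); print(c,k)
    names=["wall_top","lip_in","cam_grip","ledge","cream_jar","tray","frame_a","tumbler","pill_bottle","syrup_bottle","pill_box","glasses_case"]
    for n in names:
        print(n,[(np.round(d["at"],3).tolist(),round(d["score"],2)) for d in models.mark_of(n,c)][:7])
print(telemetry.current_t())
E
```

```text
pics
scene {'fx': 435.08166255302115, 'fy': 435.08166255302115, 'cx': 319.004243688193, 'cy': 242.40768374370413, 'position': array([ 1.09746941, -0.44694363,  0.89837772]), 'orientation': array([-0.31312447,  0.84745659,  0.39913579, -0.15640018])}
wall_top [([0.678, 0.011, 0.093], 0.92)]
lip_in [([0.644, 0.009, 0.015], 0.71)]
cam_grip [([0.661, -0.25, 0.083], 0.85)]
ledge [([0.629, 0.011, 0.0], 0.72), ([0.402, 0.396, -0.002], 0.68)]
cream_jar [([0.44, 0.27, 0.01], 0.21)]
tray [([0.543, 0.406, 0.0], 0.61)]
frame_a [([0.435, -0.288, 0.008], 0.9), ([0.438, 0.27, 0.006], 0.86), ([0.582, -0.503, -0.0], 0.73), ([0.431, -0.15, 0.008], 0.65), ([0.63, 0.012, 0.0], 0.43)]
tumbler [([0.393, 0.481, -0.001], 0.77)]
pill_bottle [([0.581, -0.502, 0.002], 0.93)]
syrup_bottle [([0.426, -0.497, 0.003], 0.85), ([0.396, 0.483, -0.0], 0.32)]
pill_box [([0.398, 0.398, -0.004], 0.86)]
glasses_case [([0.456, -0.402, 0.001], 0.74)]
side {'fx': 496.6402873113853, 'fy': 496.6402873113853, 'cx': 322.4768869501122, 'cy': 238.89053640151397, 'position': array([ 0.00260605, -0.80107888,  0.78384601]), 'orientation': array([-0.4388305 ,  0.85372281, -0.24530796,  0.13568037])}
wall_top [([0.682, 0.014, 0.095], 0.66)]
lip_in [([0.638, 0.012, 0.014], 0.86), ([0.437, -0.286, 0.004], 0.71)]
cam_grip [([0.662, -0.251, 0.082], 0.67), ([0.442, 0.271, 0.012], 0.24)]
ledge [([0.633, 0.008, -0.005], 0.65)]
cream_jar [([0.662, 0.05, 0.014], 0.61)]
tray [([0.544, 0.408, -0.001], 0.82)]
frame_a [([0.445, 0.272, 0.011], 0.68), ([0.436, -0.284, 0.006], 0.63), ([0.428, -0.15, 0.008], 0.56)]
tumbler [([0.402, 0.483, -0.001], 0.93)]
pill_bottle [([0.58, -0.502, -0.002], 0.63)]
syrup_bottle [([0.425, -0.496, 0.0], 0.89)]
pill_box [([0.395, 0.393, 0.0], 0.8)]
glasses_case [([0.458, -0.404, 0.002], 0.79)]
1.3
```

View pics/scene0.png

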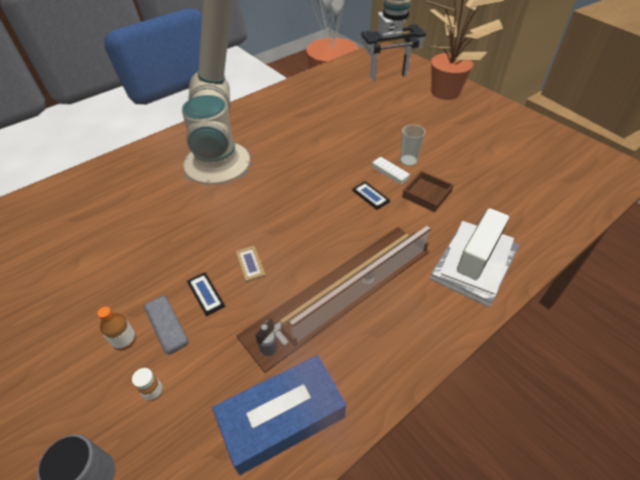

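View pics/side0.png

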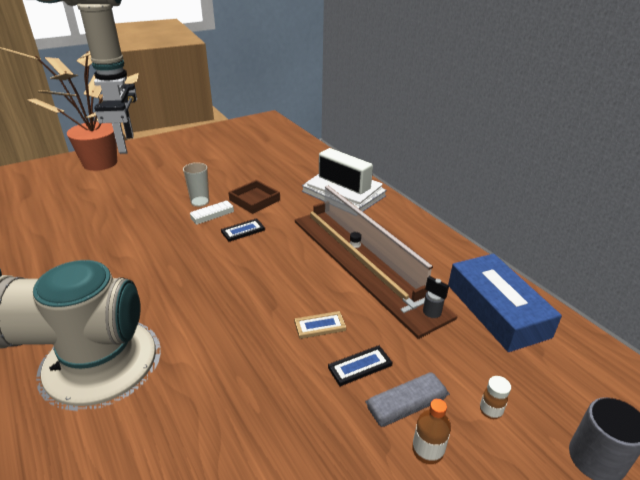

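Three frames show: scene px (207,293), (250,263), (371,194). The jar sits behind the lip and the lever is in its tight position. Next I'll take close wrist views to refine the poses.

```bash
cat > h.py <<'E'
from plant import r, gripper_to, inverse_kinematics, vision, models, telemetry
import cv2, numpy as np
from scipy.spatial.transform import Rotation as R
def q(M): return np.roll(R.from_matrix(M).as_quat(),1)
def down(psi): return q(R.from_euler('z',psi).as_matrix()@np.diag([1,-1,-1.]))
def snap(c,f=None):
    k=vision.get_calibration(c); im=vision.snapshot(c)
    if f: cv2.imwrite(f"pics/{f}.png",im[:,:,::-1])
    return k
def toplane(k,uv,z):
    uv=np.atleast_2d(np.asarray(uv,float))
    d=np.c_[(uv[:,0]-k['cx'])/k['fx'],(uv[:,1]-k['cy'])/k['fy'],np.ones(len(uv))]
    d=R.from_quat(np.roll(k['orientation'],-1)).apply(d); p=np.array(k['position'])
    return (p+d*((z-p[2])/d[:,2])[:,None])[:,:2]
def rects(thing,c,k,z):
    out=[]
    for d in models.regions_of(thing,c):
        m=d['pixels'].astype(np.uint8); cs,_=cv2.findContours(m,0,2)
        cn=max(cs,key=cv2.contourArea)[:,0,:]
        P=toplane(k,cn,z)
        (cx,cy),(w,h),a=cv2.minAreaRect((P*1000).astype(np.float32))
        if w<h: w,h,a=h,w,a+90
        edge=bool(cn[:,0].min()<2 or cn[:,0].max()>637 or cn[:,1].min()<2 or cn[:,1].max()>477)
        out.append((round(d['score'],2),round(cx/1000,4),round(cy/1000,4),round(w,1),round(h,1),round((a+90)%180-90,1),'EDGE' if edge else ''))
    return out
def marks(n,c): return [(np.round(d["at"],4).tolist(),round(d["score"],2)) for d in models.mark_of(n,c)][:3]
E
python3 - <<'E'
from h import *
for i,(p) in enumerate([(0.40,0.27,0.33),(0.38,-0.2,0.40),(0.60,-0.2,0.35),(0.60,0.03,0.35)]):
    r.move_to(p,down(0)); k=snap("wrist",f"w{i}")
    print(p,k['position'].round(3),toplane(k,[[320,240]],0).round(3))
    for s in rects("frame_a","wrist",k,0.012): print("  frame",s)
    if i>1:
        for n in ["cam_grip","wall_top","lip_in","ledge","cream_jar"]: print("  ",n,marks(n,"wrist"))
print(telemetry.current_t())
ims=[cv2.imread(f"pics/w{i}.png") for i in range(4)]
cv2.imwrite("pics/W.png",cv2.resize(np.vstack([np.hstack(ims[:2]),np.hstack(ims[2:])]),(800,600)))
E
```

```text
(0.4, 0.27, 0.33) [0.4   0.338 0.484] [[0.403 0.221]]
  frame (0.58, 0.4425, 0.2713, 109.6, 54.3, -0.7, '')
(0.38, -0.2, 0.4) [ 0.381 -0.132  0.554] [[ 0.384 -0.266]]
  frame (0.88, 0.4358, -0.2871, 121.0, 54.8, -6.1, '')
  frame (0.67, 0.4284, -0.1507, 103.5, 51.7, -18.6, '')
(0.6, -0.2, 0.35) [ 0.6   -0.133  0.505] [[ 0.603 -0.255]]
  frame (0.9, 0.43, -0.1508, 105.7, 51.9, -18.3, '')
  frame (0.72, 0.4383, -0.2857, 120.6, 56.0, -5.3, '')
  frame (0.15, 0.6484, -0.1281, 358.9, 127.2, 90.0, 'EDGE')
   cam_grip [([0.6589, -0.2514, 0.0839], 0.78), ([0.6582, 0.0456, 0.0063], 0.6)]
   wall_top [([0.6748, 0.0137, 0.0973], 0.65)]
   lip_in [([0.6398, 0.0173, 0.0102], 0.6)]
   ledge []
   cream_jar [([0.654, 0.0445, 0.0126], 0.97)]
(0.6, 0.03, 0.35) [0.601 0.096 0.504] [[ 0.604 -0.026]]
  frame (0.96, 0.4432, 0.2598, 114.3, 39.9, -0.0, 'EDGE')
  frame (0.69, 0.4382, -0.2835, 120.6, 61.9, -7.6, '')
  frame (0.64, 0.4626, -0.1599, 58.5, 36.5, 62.2, '')
   cam_grip [([0.6618, -0.2498, 0.0845], 0.76), ([0.6767, 0.0106, 0.0996], 0.33)]
   wall_top [([0.6721, 0.0138, 0.0962], 0.85)]
   lip_in [([0.6327, 0.0171, 0.0112], 0.94)]
   ledge [([0.6301, 0.0094, 0.0029], 0.66), ([0.6357, 0.0182, 0.0119], 0.53)]
   cream_jar [([0.6568, 0.0461, 0.0094], 0.67)]
6.9667
```

View pics/W.png

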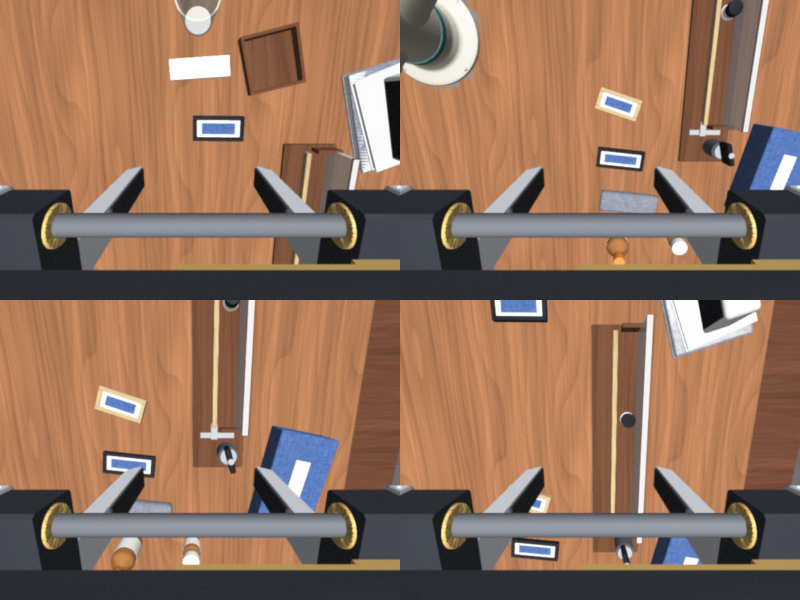

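The wrist views show frame b (110 long), frame a (104, natural wood) and frame d (120), along with the jar in the trough and the lever. Next I get the ledge yaw from its front edge and plan reachability for the leaning poses.

```bash
python3 - <<'E'
from h import *
k=vision.get_calibration("wrist"); im=cv2.cvtColor(cv2.imread("pics/w3.png"),cv2.COLOR_BGR2GRAY).astype(float)
im=cv2.GaussianBlur(im,(5,5),1)
def line(rows,lo,hi,sign,z):
    uv=[]
    for v in rows:
        g=sign*np.gradient(im[v,lo:hi]); uv.append((lo+np.argmax(g),v))
    P=toplane(k,uv,z); 
    f=np.polyfit(P[:,1],P[:,0],1); res=P[:,0]-np.polyval(f,P[:,1]); ok=abs(res)<np.median(abs(res))*3+1e-4
    f=np.polyfit(P[ok,1],P[ok,0],1); print(uv[::6],"slope deg",np.degrees(np.arctan(f[0])).round(2),"x at y=.0,.0135:",np.polyval(f,[0,.0135]).round(4),"n",ok.sum(),"yrange",P[:,1].min().round(3),P[:,1].max().round(3))
line(range(60,250,8),290,335,-1,0.012)   # base front edge (bright->dark)
line(range(90,250,8),333,352,1,0.030)    # lip front top edge
line(range(60,250,8),380,420,1,0.097)    # rail front edge
# reach test
yaw=np.radians(-1.1)
def lean(th,flip=1,yaw=0.02):
    zt=np.array([np.cos(th),0,-np.sin(th)]); xt=np.array([0,flip*1.,0]); 
    return R.from_euler('z',yaw).as_matrix()@np.c_[xt,np.cross(zt,xt),zt]
for y in (-.15,-.05,.05,.15):
  for f in (1,-1):
    for th in (25,):
      print(y,f,[None if (j:=inverse_kinematics(p,q(lean(np.radians(th),f)))) is None else np.round(j,2).tolist() for p in [(0.63,y,0.09),(0.6,y,.2)]])
E
```

```text
[(np.int64(306), 60), (np.int64(306), 108), (np.int64(306), 156), (np.int64(307), 204)] slope deg 0.14 x at y=.0,.0135: [0.5847 0.5848] n 24 yrange -0.029 0.213
[(np.int64(340), 90), (np.int64(340), 138), (np.int64(339), 186), (np.int64(338), 234)] slope deg 0.12 x at y=.0,.0135: [0.6283 0.6283] n 20 yrange -0.021 0.174
[(np.int64(393), 60), (np.int64(391), 108), (np.int64(389), 156), (np.int64(387), 204)] slope deg 0.12 x at y=.0,.0135: [0.6798 0.6798] n 24 yrange -0.007 0.192
-0.15 1 [[-0.69, 0.56, 2.45, 2.39, 1.04, 1.67], [-0.75, 0.23, 2.39, 2.08, 0.81, 2.07]]
-0.15 -1 [[-0.69, 0.56, 2.45, 2.39, 1.04, -1.47], [-0.75, 0.23, 2.39, 2.08, 0.81, -1.07]]
-0.05 1 [[-0.42, 0.57, 2.53, 2.7, 1.1, 1.59], [-0.46, 0.19, 2.46, 2.45, 0.72, 1.91]]
-0.05 -1 [[-0.42, 0.57, 2.53, 2.7, 1.1, -1.55], [-0.46, 0.19, 2.46, 2.45, 0.72, -1.24]]
0.05 1 [[-0.09, 0.57, 2.54, 3.03, 1.1, 1.58], [-0.1, 0.19, 2.46, 2.97, 0.65, 1.66]]
0.05 -1 [[-0.09, 0.57, 2.54, 3.03, 1.1, -1.57], [-0.1, 0.19, 2.46, 2.97, 0.65, -1.48]]
0.15 1 [[0.24, 0.56, 2.46, 3.37, 1.02, 1.54], [0.26, 0.23, 2.4, 3.51, 0.64, 1.37]]
0.15 -1 [[0.24, 0.56, 2.46, 3.37, 1.02, -1.6], [0.26, 0.23, 2.4, 3.51, 0.64, -1.77]]
```

```bash
cat > lever.py <<'E'
from h import *
L=np.array([0.6605,-0.2515])
def turn(a,b,z=0.096,open_=0.04,n=9):
    """grip lever with tool yaw a, turn to b (rad)"""
    for off in (0,np.pi,-np.pi):
        ps=[inverse_kinematics([*L,z],down(x+off)) for x in np.linspace(a,b,n)]
        if all(p is not None for p in ps) and np.abs(np.diff(ps,axis=0)).max()<1.0: break
    else: raise SystemExit("no ik")
    a,b=a+off,b+off
    gripper_to(0.07); r.move_to([*L,0.2],down(a)); r.move_l([*L,z])
    gripper_to(0.0,15); print("opening",telemetry.current_opening(),"wrist F",np.round(telemetry.current_wrist_force(),1))
    for x in np.linspace(a,b,n)[1:]:
        j=inverse_kinematics([*L,z],down(x)); r.movej(j)
    r.hold(0.2); print("torque at end",np.round(telemetry.current_torque(),3),"F",np.round(telemetry.current_wrist_force(),1))
    gripper_to(0.05); r.move_l([*L,0.22])
E
python3 - <<'E'
from lever import *
turn(0,np.pi/2)
r.move_to((0.60,-0.1,0.35),down(0)); k=snap("wrist","w4"); snap("side","s1")
for n in ["cam_grip","lip_in","cream_jar"]: print(n,marks(n,"wrist"),marks(n,"side"))
a=cv2.imread("pics/w4.png");b=cv2.imread("pics/s1.png")
cv2.imwrite("pics/S1.png",np.hstack([a[0:320,200:560],b[160:480,260:500]])); print(telemetry.current_t())
E
```

```text
opening 0.010657928978914873 wrist F [-2.9  0.7  1.3]
torque at end [-0.32   1.355  0.02 ] F [-9.2 -2.1  2.2]
cam_grip [] [([0.6663, -0.2503, 0.0788], 0.69)]
lip_in [([0.6076, 0.0159, 0.0152], 0.66)] [([0.6097, 0.0117, 0.015], 0.9)]
cream_jar [([0.6546, 0.0454, 0.0071], 0.61)] [([0.4433, 0.2731, 0.0107], 0.66), ([0.6619, 0.0491, 0.0128], 0.46)]
16.9583
```

View pics/S1.png

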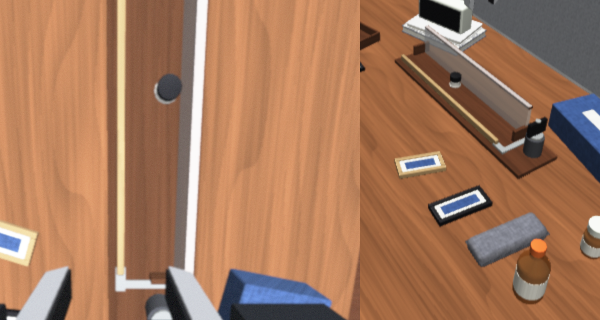

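The crop shows the lip out (bright bar at x≈121), with the jar cap at crop px (169,87), which is full px (369,87). Next: move the jar.

```bash
python3 - <<'E'
from h import *
k=snap("wrist"); J=toplane(k,[[369,87]],0.043)[0]; print("cap centre",J)
J=np.array([0.5*(J[0]+0.658),0.5*(J[1]+0.047)]); print(J)
# tray
gripper_to(0.08); 
psi=np.pi/2
if inverse_kinematics([*J,0.043],down(psi)) is None: psi=-psi
r.move_to([*J,0.2],down(psi)); r.move_l([*J,0.043],guard=8); gripper_to(0.0,12)
print("open",telemetry.current_opening(),telemetry.current_ee_pos())
r.move_l([*J,0.25])
r.move_to([0.54,0.30,0.33],down(psi)); k=snap("wrist","w5"); snap("side")
for s in rects("tray","wrist",k,0.03): print(s)
print(marks("tray","wrist"),marks("tray","side"),telemetry.current_opening(),telemetry.current_t())
E
```

```text
cap centre [0.66227286 0.04625494]
[0.66013643 0.04662747]
open 0.029957550831672047 [0.66011314 0.0466636  0.04297678]
(0.85, 0.543, 0.4055, 113.5, 112.8, 13.3, '')
(0.63, 0.4431, 0.2728, 105.3, 51.8, -0.4, '')
[([0.5404, 0.4092, 0.0034], 0.86)] [([0.5451, 0.407, -0.0008], 0.65)] 0.02990702560322357 23.8
```

View pics/w5.png

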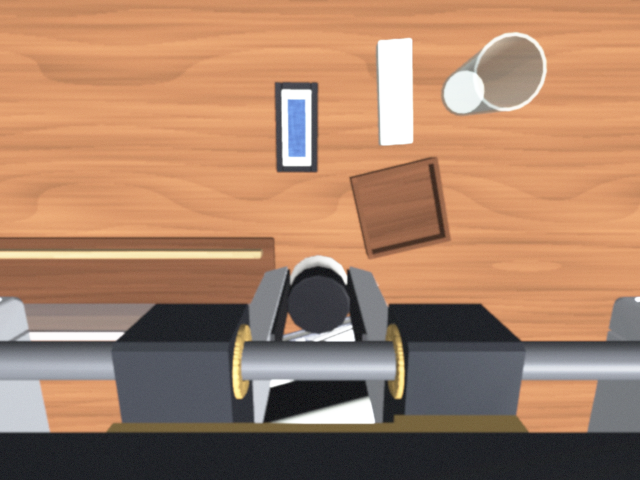

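The jar is held upright, opening 30 mm, and the tray (square at px 350–450,157–257) is at (0.543,0.407), turned about 13°. Next: place the jar, then pick and lean frame b.

```bash
cat > lean.py <<'E'
from h import *
O=np.array([0.630,0.013]); WALL=O[0]+0.050
def leanq(th,f=1):
    zt=np.array([np.cos(th),0,-np.sin(th)]); xt=np.array([0,f*1.,0]); return np.c_[xt,np.cross(zt,xt),zt]
def pick(c,yaw,psi0=np.pi/2):
    D=down(psi0+np.radians(yaw)); gripper_to(0.08)
    r.move_to([*c,0.15],D); r.move_l([*c,0.028],guard=10); gripper_to(0.03,30)
    print("picked width",telemetry.current_opening(),telemetry.current_ee_pos().round(4) if hasattr(telemetry.current_ee_pos(),'round') else '')
    z=telemetry.current_ee_pos()[2]; r.move_l([*c,0.30]); print("held",telemetry.current_opening()); return z-0.006
def place(y,L,off=0.022,th=np.radians(25),gap=0.005):
    s,c=np.sin(th),np.cos(th)
    best=None; j0=np.array(telemetry.current_joints())
    for f in (1,-1):
        j=inverse_kinematics([0.5,y,0.33],q(leanq(th,f)))
        if j is not None and (best is None or abs(j[5]-j0[5])<best[0]): best=(abs(j[5]-j0[5]),f)
    M=leanq(th,best[1]); Q=q(M); zt=M[:,2]
    corner=np.array([WALL-0.085*np.tan(th)-gap,y,0.012])
    C=corner+L/2*np.array([s,0,c])-0.006*zt
    T=C-off*zt                       # TCP
    r.move_to([0.5,y,0.33],Q)
    print("in lean pose, opening",telemetry.current_opening())
    r.move_l(T+[-0.03,0,0.05],Q); r.move_l(T+[0,0,0.008],Q,vel=0.06)
    g=r.move_l(T+[0,0,-0.002],Q,vel=0.02,guard=2.5); print("touch",g,(np.array(telemetry.current_ee_pos())-T).round(4))
    return T,Q,zt
def release(T,Q,zt):
    p=np.array(telemetry.current_ee_pos()); gripper_to(0.08); r.hold(0.3)
    r.move_l(p-0.10*zt,Q,vel=0.1); r.move_l(p-0.10*zt+[0,0,0.15],Q)
E
python3 - <<'E'
from lean import *
psi=np.pi/2+np.radians(13)
t=[0.543,0.407]
r.move_to([*t,0.2],down(psi)); g=r.move_l([*t,0.0385],vel=0.08,guard=4); print(g,telemetry.current_ee_pos())
gripper_to(0.055); r.move_l([*t,0.2])
off=pick([0.4428,0.2718],-0.6)
T=place(O[1]+0.11,0.110,off)
snap("side","s2"); a=cv2.imread("pics/s2.png")[150:400,180:500]; cv2.imwrite("pics/S2.png",cv2.resize(a,None,fx=2,fy=2))
print(telemetry.current_t(),telemetry.current_opening())
E
```

```text
False [0.54326886 0.40712319 0.03898228]
picked width 0.05335875262336704 [0.443  0.2718 0.0285]
held 0.0533051649389217Traceback (most recent call last):
  File "<stdin>", line 7, in <module>
  File "lean.py", line 16, in place
    M=leanq(th,best[1]); Q=q(M); zt=M[:,2]
               ~~~~^^^
TypeError: 'NoneType' object is not subscriptable
```

```bash
python3 - <<'E'
from lean import *
for y in (.123,.013,-.097):
  for x in (.5,.55,.58,.62,.66):
    print(y,x,[(z,np.round(j,2).tolist()) for z in (.25,.3,.35,.4) if (j:=inverse_kinematics([x,y,z],q(leanq(np.radians(25),1)))) is not None])
E
```

```text
0.123 0.5 [(0.25, [0.29, -0.04, 2.49, 3.72, 0.49, 1.17]), (0.3, [0.29, -0.16, 2.38, 4.07, 0.33, 0.79]), (0.4, [0.29, -0.3, 2.18, -1.07, 0.3, -0.4])]
0.123 0.55 [(0.25, [0.23, 0.03, 2.42, 3.62, 0.47, 1.24]), (0.3, [0.23, -0.08, 2.32, 3.9, 0.31, 0.94]), (0.4, [0.23, -0.22, 2.13, -1.11, 0.24, -0.38])]
0.123 0.58 [(0.25, [0.21, 0.07, 2.37, 3.57, 0.46, 1.27]), (0.3, [0.21, -0.03, 2.28, 3.82, 0.3, 1.0]), (0.4, [0.21, -0.17, 2.09, -1.13, 0.21, -0.36])]
0.123 0.62 [(0.25, [0.18, 0.12, 2.31, 3.53, 0.44, 1.29]), (0.3, [0.18, 0.03, 2.22, 3.75, 0.29, 1.06]), (0.35, [0.18, -0.05, 2.14, 4.28, 0.18, 0.52]), (0.4, [0.18, -0.1, 2.04, -1.16, 0.18, -0.34])]
0.123 0.66 [(0.25, [0.16, 0.17, 2.24, 3.5, 0.42, 1.31]), (0.3, [0.16, 0.08, 2.16, 3.7, 0.27, 1.09]), (0.35, [0.16, 0.01, 2.08, 4.21, 0.16, 0.58]), (0.4, [0.16, -0.04, 1.99, -1.16, 0.16, -0.35])]
0.013 0.5 [(0.25, [-0.35, -0.12, 2.55, 2.44, 0.5, 2.05]), (0.3, [-0.35, -0.25, 2.44, 2.02, 0.35, 2.51]), (0.4, [-0.35, -0.39, 2.21, 1.01, 0.37, -2.7])]
0.013 0.55 [(0.25, [-0.26, -0.02, 2.47, 2.61, 0.48, 1.94]), (0.3, [-0.26, -0.14, 2.37, 2.28, 0.32, 2.29])]
[... 230 characters left out ...]
.17, 1.94, 0.19, 2.68])]
0.013 0.66 [(0.25, [-0.17, 0.14, 2.28, 2.76, 0.43, 1.84]), (0.3, [-0.17, 0.05, 2.2, 2.55, 0.28, 2.07]), (0.35, [-0.17, -0.02, 2.11, 2.03, 0.18, 2.6])]
-0.097 0.5 [(0.25, [-0.89, -0.07, 2.51, 1.8, 0.81, 2.34]), (0.3, [-0.89, -0.19, 2.4, 1.58, 0.78, 2.65])]
-0.097 0.55 [(0.25, [-0.71, 0.01, 2.44, 1.98, 0.7, 2.28]), (0.3, [-0.71, -0.1, 2.34, 1.73, 0.64, 2.59])]
-0.097 0.58 [(0.25, [-0.63, 0.05, 2.39, 2.06, 0.65, 2.25]), (0.3, [-0.63, -0.05, 2.3, 1.81, 0.59, 2.56])]
-0.097 0.62 [(0.25, [-0.55, 0.11, 2.32, 2.14, 0.6, 2.22]), (0.3, [-0.55, 0.01, 2.24, 1.89, 0.53, 2.52])]
-0.097 0.66 [(0.25, [-0.49, 0.16, 2.25, 2.2, 0.56, 2.21]), (0.3, [-0.49, 0.07, 2.17, 1.95, 0.48, 2.5])]
```

```bash
sed -i 's/\[0.5,y,0.33\]/[0.56,y,0.25]/g; s/r.move_l(p-0.10\*zt+\[0,0,0.15\],Q)/e=p-0.10*zt; e[2]=0.25; r.move_l(e,Q)/' lean.py
python3 - <<'E'
from lean import *
y=O[1]+0.11
r.move_to([0.46,y,0.38],down(np.pi/2)); 
T=place(y,0.110,0.0225)
snap("side","s2"); a=cv2.imread("pics/s2.png")[150:400,180:500]; cv2.imwrite("pics/S2.png",cv2.resize(a,None,fx=2,fy=2))
print(telemetry.current_t(),telemetry.current_opening())
E
```

```text
in lean pose, opening 0.053316750801437274
touch False [ 0.     0.    -0.002]
39.7667 0.053769577968868304
```

View pics/S2.png

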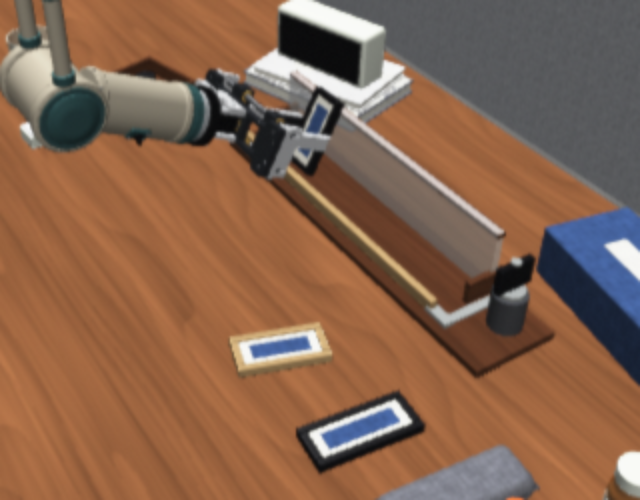

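The frame (crop px 318,130) is held leaning just above the trough at the right angle. I'll lower it the rest of the way and let go.

```bash
cat >> lean.py <<'E'
def finish(T=None,th=np.radians(25)):
    p=np.array(telemetry.current_ee_pos()); Q=telemetry.current_tool_rot(); zt=R.from_quat(np.roll(Q,-1)).as_matrix()[:,2]
    f0=np.array(telemetry.current_wrist_force())
    g=r.move_l(p-[0,0,0.007],None,vel=0.02,guard=2); p2=np.array(telemetry.current_ee_pos())
    print("down",g,(p2-p).round(4),"dF",(np.array(telemetry.current_wrist_force())-f0).round(1))
    release(p2,Q,zt); print("after",telemetry.current_ee_pos(),telemetry.current_t())
E
python3 - <<'E'
from lean import *
finish()
r.move_to([0.46,0.0,0.36],down(np.pi/2))
k=snap("wrist"); snap("side","s3")
print(rects("frame_a","wrist",k,0.012)); print(marks("frame_b","side"))
a=cv2.imread("pics/s3.png")[150:400,180:500]; cv2.imwrite("pics/S3.png",cv2.resize(a,None,fx=2,fy=2))
E
```

```text
down True [ 0.0004  0.     -0.0003] dF [ 0.3 -0.4  3.9]
after [0.5421648  0.12287708 0.24877347] 43.0917
[(0.91, 0.4287, -0.1477, 105.5, 56.1, -18.5, ''), (0.81, 0.6525, 0.123, 51.4, 43.8, -90.0, ''), (0.6, 0.4369, -0.2844, 121.1, 56.4, -6.7, '')]
[([0.4282, -0.1513, 0.0064], 0.91), ([0.6589, 0.1245, 0.0679], 0.9), ([0.4366, -0.2862, 0.0041], 0.85)]
```

View pics/S3.png

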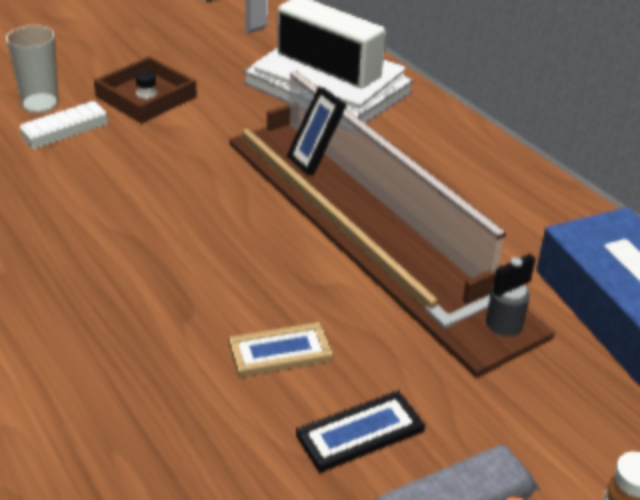

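Frame b leans free in the trough (crop px 318,130), the jar stands in the tray (145,85). Next: frames a and d the same way.

```bash
python3 - <<'E'
from lean import *
for c,yaw,L,y in [((0.429,-0.1503),-18.5,0.104,O[1]),((0.437,-0.286),-5.9,0.120,O[1]-0.11)]:
    off=pick(c,yaw)
    r.move_to([0.46,y,0.38],down(np.pi/2))
    place(y,L,off); finish()
r.move_to([0.46,0.05,0.38],down(np.pi/2))
snap("side","s4"); k=snap("wrist","w6")
print(marks("frame_b","side"),marks("frame_b","wrist"),telemetry.current_t())
a=cv2.imread("pics/s4.png")[150:400,180:500]; b=cv2.imread("pics/w6.png")[0:300]
a=cv2.resize(a,None,fx=1.5,fy=1.5); cv2.imwrite("pics/S4.png",np.vstack([a,cv2.resize(b,(480,225))]))
E
```

```text
picked width 0.05148396765008064 [ 0.4291 -0.1505  0.0283]
held 0.05145025726778584
in lean pose, opening 0.05134020271972134
touch True [ 0.0003 -0.0001 -0.002 ]
down True [ 0.0007 -0.0001 -0.0002] dF [-1.6 -0.1  1. ]Traceback (most recent call last):
  File "<stdin>", line 5, in <module>
  File "lean.py", line 33, in finish
    release(p2,Q,zt); print("after",telemetry.current_ee_pos(),telemetry.current_t())
    ~~~~~~~^^^^^^^^^
  File "lean.py", line 27, in release
    r.move_l(p-0.10*zt,Q,vel=0.1); e=p-0.10*zt; e[2]=0.25; r.move_l(e,Q)
    ~~~~~~~~^^^^^^^^^^^^^^^^^^^^^
plant.PlanningError: the arm cannot follow that straight line within its joint ranges
```

```bash
python3 - <<'E'
s=open('lean.py').read()
i=s.index("    r.move_l(p-0.10*zt"); j=s.index("def finish")
s=s[:i]+"    retreat(p,Q,zt)\n"+'''def retreat(p,Q,zt):
    for d in (0.10,0.08,0.065,0.05,0.04):
        try: r.move_l(p-d*zt,Q,vel=0.1); break
        except r.PlanningError: pass
    else: raise SystemExit("stuck")
    for e in ([0,0,0.10],[0.03,0,0.12],[0,0,0.06]):
        try: r.move_l(p-d*zt+e,Q); break
        except r.PlanningError: pass
    print("retreat",d,e)
'''+s[j:]
open('lean.py','w').write(s)
E
python3 - <<'E'
from lean import *
p=np.array(telemetry.current_ee_pos()); Q=telemetry.current_tool_rot(); zt=R.from_quat(np.roll(Q,-1)).as_matrix()[:,2]
print(p,telemetry.current_opening(),np.round(telemetry.current_joints(),2))
retreat(p,Q,zt); print(telemetry.current_ee_pos())
snap("side","s4"); print(marks("frame_b","side"),telemetry.current_t())
a=cv2.imread("pics/s4.png")[150:400,180:500]; cv2.imwrite("pics/S4.png",cv2.resize(a,None,fx=2,fy=2))
E
```

```text
[0.63235269 0.01296055 0.068748  ] 0.08013553678242867 [-0.19  0.65  2.56  2.96  1.2  -1.58]
retreat 0.065 [0, 0, 0.1]
[0.57297853 0.01309241 0.1952547 ]
[([0.4347, -0.2853, 0.0012], 0.73), ([0.657, 0.0135, 0.0611], 0.68)] 59.5417
```

View pics/S4.png

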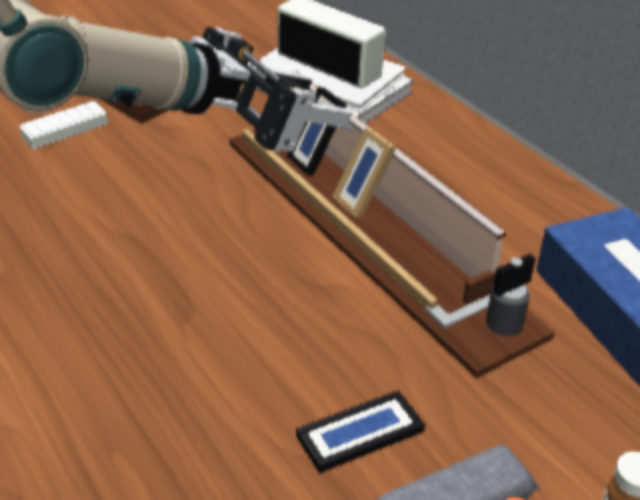

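Frame a leans next to b (crop px 362,172). Now frame d.

```bash
python3 - <<'E'
from lean import *
r.move_l([0.56,O[1],0.25])
r.move_to([0.43,-0.1,0.36],down(np.pi/2))
y=O[1]-0.11
off=pick((0.437,-0.286),-5.9)
r.move_to([0.46,y,0.38],down(np.pi/2))
place(y,0.120,off); finish()
try: r.move_l([0.56,y,0.25])
except r.PlanningError as e: print(e)
r.move_to([0.46,0.05,0.38],down(np.pi/2))
snap("side","s5"); snap("scene"); k=snap("wrist","w6")
for c in ("side","wrist","scene"): print(c,marks("frame_b",c),"jar",marks("cream_jar",c),"tray",marks("tray",c),"lip",marks("lip_in",c))
print(telemetry.current_t())
a=cv2.imread("pics/s5.png")[100:400,120:500]; cv2.imwrite("pics/S5.png",cv2.resize(a,None,fx=2,fy=2))
E
```

```text
picked width 0.05152556563342563 [ 0.4372 -0.2864  0.0284]
held 0.052103621196378305
in lean pose, opening 0.051368402564851534
touch False [ 0.0001 -0.0001 -0.0018]
down True [ 0.0004 -0.     -0.0003] dF [-1.5  0.1  2.8]
retreat 0.1 [0, 0, 0.1]
after [ 0.54470292 -0.09671003  0.21792328] 75.475
side [([0.6561, 0.0144, 0.0627], 0.83), ([0.6613, -0.0941, 0.0665], 0.82), ([0.6289, 0.0083, -0.0073], 0.65)] jar [([0.5453, 0.42, 0.0075], 0.61)] tray [([0.5455, 0.4203, -0.0032], 0.72)] lip [([0.6075, 0.0084, 0.0141], 0.8)]
wrist [([0.6593, -0.0951, 0.0692], 0.9), ([0.649, 0.0155, 0.0613], 0.81), ([0.6558, 0.1211, 0.0664], 0.56)] jar [([0.5384, 0.4228, 0.0021], 0.74)] tray [([0.5398, 0.4231, 0.0005], 0.94)] lip [([0.6069, 0.016, 0.0117], 0.6)]
scene [([0.6569, 0.1226, 0.0677], 0.73), ([0.6537, 0.0141, 0.0608], 0.62)] jar [([0.5447, 0.4208, 0.0103], 0.66)] tray [([0.5436, 0.4196, 0.0004], 0.66)] lip [([0.6114, 0.0083, 0.0113], 0.77)]
78.3583
```

View pics/S5.png

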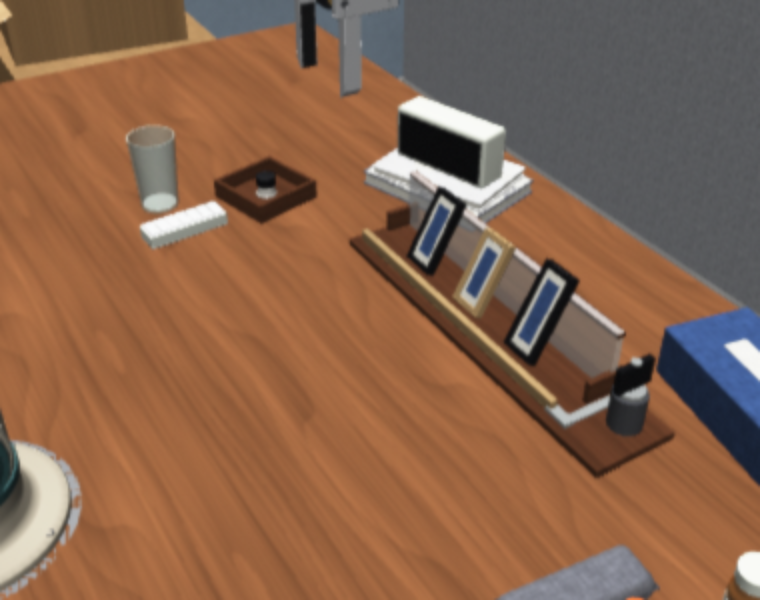

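All three frames lean free in the trough (crop px 437,230; 485,272; 543,312). The tray shifted about 14 mm with the jar still centred in it. Next: draw the lip in.

```bash
python3 - <<'E'
from lever import *
r.move_to([0.5,-0.25,0.3],down(np.pi/2))
turn(np.pi/2,-0.03,n=16)
r.move_to([0.46,0.05,0.38],down(np.pi/2))
snap("side","s6"); snap("scene"); k=snap("wrist","w7")
for c in ("side","wrist","scene"): print(c,marks("frame_b",c),"jar",marks("cream_jar",c),"tray",marks("tray",c),"lip",marks("lip_in",c))
print(telemetry.current_t())
a=cv2.imread("pics/s6.png")[150:400,180:500]; cv2.imwrite("pics/S6.png",np.vstack([cv2.resize(a,(640,500))]))
E
```

```text
opening 0.010816917147784074 wrist F [-0.1 -3.6 -1.1]
torque at end [-1.229  0.413  0.248] F [-2.3 -6.7 -0.9]
side [([0.6666, -0.0957, 0.0697], 0.63), ([0.6678, 0.1229, 0.0699], 0.61)] jar [([0.5468, 0.4231, 0.0072], 0.67)] tray [([0.545, 0.423, -0.0001], 0.96)] lip [([0.6454, 0.0122, 0.0134], 0.59)]
wrist [([0.6586, 0.0138, 0.0643], 0.72), ([0.6638, 0.1199, 0.0677], 0.61), ([0.5394, 0.424, 0.0025], 0.32)] jar [([0.5421, 0.4179, 0.0042], 0.81)] tray [([0.5397, 0.4227, 0.0022], 0.93), ([0.401, 0.3951, 0.0025], 0.48)] lip [([0.6424, 0.0159, 0.0124], 0.9), ([0.5415, 0.4197, 0.0016], 0.26)]
scene [([0.6625, 0.0117, 0.0653], 0.69), ([0.6646, -0.0961, 0.0727], 0.66), ([0.6637, 0.1221, 0.0686], 0.46)] jar [([0.5453, 0.4201, 0.0094], 0.6)] tray [([0.5427, 0.4205, -0.0012], 0.92), ([0.3919, 0.4811, -0.0008], 0.23)] lip [([0.6494, 0.0088, 0.0131], 0.51)]
90.4167
```

View pics/S6.png

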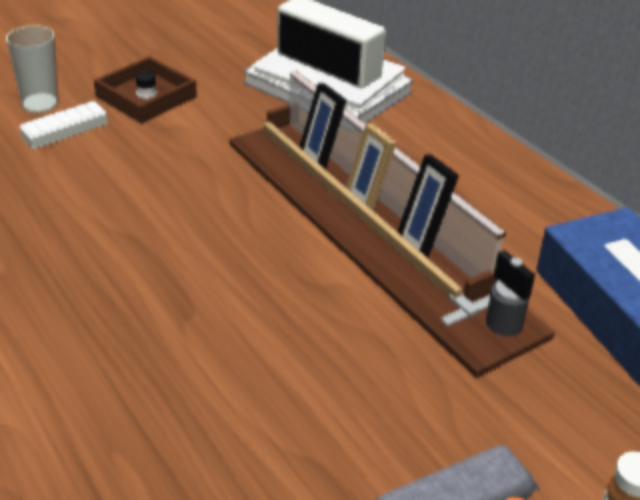

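The lip is drawn in (average x 0.645 against a nominal 0.644), the turn ended against the stop, and the frames stand steep, held by the lip. The jar is in the tray, so I'm handing in.

```bash
python3 -c "
from h import *
r.hold(0.5); r.sign_off(); print(telemetry.current_t())"
```

```text
the job is handed in; nothing more can be done
the job is handed in; nothing more can be done
```

The job is done and handed in at about 91 s of the 210 s allowed; no verdict was reported. I released the lip, stood the jar in the tray, and leaned the three frames present (a, b and d) in the trough. Then I turned the lever back to tight.

**Last checks**
- **Lip:** it reads at x ≈ 0.645 m on average, against 0.644 m expected when tight. The three cameras ranged from 0.642 to 0.649 m. The turn ended with 0.25 N m on the wrist, so I take the lever to be against its stop.
- **Frames:** all three stand steep behind the lip in the side picture, with centres 64–73 mm high. I did not measure their lean directly; the geometry gives about 16°.
- **Jar:** it is within about 5 mm of the tray's centre in every camera. It looks upright in the picture.
- **Other things:** the tray was knocked about 14 mm aside on the way, with the jar still in it. The tumbler and pill box look unmoved in the last picture. I did not re-measure the bystanders at the end.

**Trouble on the way**
- Two arm moves could not be planned: one while carrying frame b, one while backing away from frame a. I replanned both, and nothing was disturbed.
- The ledge's turn came out at about 1° from the detected points but only 0.1° from its edges. I used the edges.

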